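# Open the fixings dispenser at its wide chute

## Robot

A 7-joint arm with a two-finger parallel gripper is mounted at the origin on the work surface. World frame = base frame: x ahead of the robot, y to its left, z up, the work surface at z = 0. Lengths are in m, angles in rad, forces in N, time in s.
With the tool pointing down it reaches from about 0.425 to 0.925 m from the base axis. Payload 6.8 kg.
Tool frame: the origin (TCP) lies on the centre line of the jaws, within the pads' length; the fingertips stand 14 mm ahead of it and the grasp point (between the pads) lies 5 mm behind it; z points along the fingers, y is the line along which they close (so a half turn about z gives the same grasp; the last joint's range is limited). The gripper opens to 85 mm and grips with 20 to 120 N. Pads are 22 mm wide; open, the fingers measure 114 mm over their backs; the gripper's body (76 mm by 85 mm) begins 54 mm behind the grasp point. The pads swing forward as they close: fully open they stand 13 mm farther back than shut.
Start: joints at [-1.432, 0.477, 0.022, 1.555, -0.011, 1.109, -0.083], TCP at [0.165, 0.655, 0.245] pointing down, gripper open.
Joint ranges: [-2.96, 2.96], [-0.34, 2.1], [-1.41, 1.46], [0.24, 2.44], [-1.37, 4.51], [0.17, 1.92], [-2.96, 2.96]. Speed limits (rad/s): [2.39, 2.39, 3.14, 3.14, 3.14, 3.14, 3.14].

## Interface

Orientations are given as a unit quaternion [w, x, y, z].
In Python, from station import bot gives the robot as it stands. The module is installed in compiled form; this text tells all that it offers.
- The arm moves only by the tool drive_tool, never from a script. Its argument "commands" is a list of rows, each an object with "hand": the opening, from 0 (shut) to 1 (fully open); "translation": the shift along the world's x, y, z in mm, a list of three; "angular": the turn, a rotation vector about the world's x, y, z in rad, a list of three. In form: [{"hand": hand, "translation": [tx, ty, tz], "angular": [ax, ay, az]}, ...]. A call has 1 to 12 rows; each row is the pose to reach, as a shift and turn from the pose commanded when the call began; what a row does not reach only later rows make up. A row lasts 1/8 s, in which the tool goes at most 62.5 mm and 10.7 degrees, less where a joint would pass 70% of its speed; a pose out of reach is approached as far as the arm can. A call with a gripper value outside its range is refused whole. The fingers move at their own pace and stop on an object; "force" is the grip in N (left out, the last holds). Time passes only in rows, so rows that repeat a pose let the fingers close. It gives the time, the measured TCP pose, the force, the opening and the grip force at its end, in the units of the state.
- bot.get_obs(): the state, without advancing time (a new reading comes with each control period).
- bot.read_camera(name): name is "scene" or "top"; returns the picture (384x512x3 uint8, red, green, blue); there is no depth.
- bot.camera_model(name): a dict with "fx", "fy", "cx", "cy" (pixels), "k1" (the pictures are not rectified: a ray, as slopes to the right and down, at radius r is drawn at 1 + k1 r^2 times it, then the intrinsics apply), "view" (4x4, takes a point from world to camera coordinates). Camera axes: x right, y up, looking along -z (the intrinsics and any distortion apply to the point x, -y, -z); pixel columns grow to the right and rows downward; lengths in m; the calibration is good to about 2 mm. A picture is of the moment at which its call begins. camera_model takes no time and is no camera call.
- bot.hand_in(): hands the job in; it is judged then, once.
Trained networks look in the newest picture that a camera, given by its name, has taken for a name from the list of things; names that differ only in an ending like _2 or _b are one class to them, and where a whole thing is asked for, a point or a joint stands for the part that bears it (a point fixed in the world has none). Each returns a list of dicts, best first, with "score" (0 to 1); they miss things now and then, are a little off and sometimes report something else, mostly with a low value. They report only what shows in the picture. A call takes as long as a camera call. They do not tell look-alikes from the thing itself.
- bot.find_in(camera, query): "position" ([column, row] in pixels, amid what is visible of it).
- bot.outline_of(camera, query): "pixels" (384x512 bool, what is visible of it) and "position" ([column, row] in pixels, amid what is visible of it).
The state is a dict: "t": time; "q": joint angles; "joint_vel": joint speeds; "joint_torque": joint torques, N m; "eef_pos": TCP position; "tool_rot": TCP orientation; "contact_force": force on the tool from outside, world axes, zero at the start; "torque": the same for the moment, N m; "gripper_width": opening from 0.0 (shut) to 1.0 (fully open); "grasp_force": force on a finger pad.
Only numpy, scipy, OpenCV 4.12 (cv2) and the standard library are available. Lean on these libraries where they do the work, as an engineer would, in place of code of your own. Each camera call takes 0.05 s, during which the arm holds its last target. There are 200 camera calls.

## Task

The tall white bottle stands in the way of the tilted fixings dispenser: first move it out of the way and stand it upright, whole foot on the round black rubber mat. Then turn the dispenser's white cap until the cap's opening is centred on the one wide chute (not a narrow one), and let go. Leave the drum with its chutes as it is set, do not knock the bottle over, and leave all the other things where they stand.

Things in the scene. Friction and masses are not known exactly. Their poses are not given: they have to be found in the camera images.
- stand: fixed pine wedge stand of the dispenser, foot 150 x 130 mm. Origin on the table straight below the centre of the cap's top face; z up; the dispenser leans to the stand's -x (roughly towards the robot). On it sits a grey drum, radius 64 mm, height 59 mm, its axis leaning 30 degrees (0.52 rad) from vertical; the drum is stiff in the stand (2 N m) and must not be turned
- cap: round white cap on the drum, radius 68, 6 mm thick. Origin: centre of its top face, 117 mm above the table; z: the turning axis, up out of the cap. One opening at the rim on its +x side (28 mm wide, radius 33 mm to the edge). A grip bar stands on top, centred: 46 mm long along the cap's x, 12 wide, 28 high. Turns either way, no stop in reach, friction 0.08 N m, stays where left
- cap_opening (a point): point in the middle of the cap's opening, 53 mm from the cap's axis along the cap's +x, level with the cap's top face; moves with the cap
- wide_chute (a point): three open chutes stand out from the drum's rim to 90 mm from the axis, 120 degrees apart: one wide (44 mm inside), two narrow (14 mm). This point lies on the wide one's centre line, 53 mm from the axis, level with the cap's top face: where cap_opening must come. The wide chute is on the drum's lower, front side
- bottle: tall white plastic bottle, loose, about 0.25 kg, 245 mm high: body radius 27 mm up to 135 mm, shoulder up to 165 mm, then a neck of radius 13 mm up to the top. Origin at the centre of its foot, z up. Stands close in front of the dispenser, where the tilted gripper must come
- mat: round black rubber mat, fixed to the table, radius 45 mm, 4 mm thick; origin at the centre of its underside (its top is at 4 mm). It lies to the left or right, in one of four places shared with the jar, the can and the tub
- drill: cordless drill standing on its battery beside the dispenser, 150 mm long (x), 70 mm wide, 187 mm high; origin under the battery's centre; bystander, leave alone
- lockbox: cardboard box 90 x 80 x 110 mm high beside the dispenser; origin at the centre of its underside; bystander, leave alone
- jar: glass jar with metal lid, radius 32 mm, 85 mm high; origin at the centre of its foot; bystander, leave alone
- can: metal can with paper label, radius 38 mm, 100 mm high; origin at the centre of its foot; bystander, leave alone
- tub: grey filler tub, radius 40 mm, 60 mm high; origin at the centre of its foot; bystander, leave alone
- tape: tape measure, 70 x 34 x 50 mm high; origin at the centre of its underside; bystander, leave alone
- doorknob: steel door knob standing on its rose, radius 32 mm, 66 mm high; origin at the centre of its foot; bystander, leave alone
There are look-alikes about, which are no part of the job. Of the things that look like the bottle, the smaller one is meant. Of the things that look like the mat, take the one that is farthest to the robot's right at the start.

How it is judged:
By the outcome, as a careful person would: the job done as asked, in the order asked, and still so for the second after the job is handed in, with the robot touching nothing.
It also fails if it takes over 72 s, if anything falls off the work surface, if the arm or the gripper's body presses on something with over 40 N, if the wrist force passes 120 N, or if a joint passes its speed limit or range.

## Working session

There is one attempt and no reset: what is moved stays moved. The work goes in short steps, Python scripts to look and compute and a tool call to move; the robot and the scene stay as the last step left them, time stands still between calls to the robot, and variables do not carry over. Pictures are saved under pics/ and viewed, at most 10 in all, crops included, and the job is handed in when it is done.

Besides the shell and the picture viewer there is one more tool, called as name([rows], argument=value, ...), one row to a line, values as JSON. drive_tool: Moves the arm, as the interface text tells. Its arguments: {"type":"object","properties":{"commands":{"type":"array","items":{"type":"object","properties":{"hand":{"type":"number"},"translation":{"type":"array","items":{"type":"number"}},"angular":{"type":"array","items":{"type":"number"}}}}},"force":{"type":"number"}},"required":["commands"]}

```bash
mkdir -p pics; cat > h.py <<'E'
import numpy as np, cv2
from station import bot
def ray(cam,px):
    m=bot.camera_model(cam); x=(px[0]-m['cx'])/m['fx']; y=(px[1]-m['cy'])/m['fy']
    k=m['k1']; rd=np.hypot(x,y); r=rd
    for _ in range(30): r=rd/(1+k*r*r)
    s=r/rd if rd>0 else 1
    V=np.array(m['view']); R=V[:3,:3]; t=V[:3,3]
    return -R.T@t, R.T@np.array([x*s,-y*s,-1.])
def onz(cam,px,z):
    o,d=ray(cam,px); return o+d*(z-o[2])/d[2]
def proj(cam,p):
    m=bot.camera_model(cam); V=np.array(m['view']); c=V[:3,:3]@np.array(p,float)+V[:3,3]
    x,y=c[0]/-c[2],-c[1]/-c[2]; f=1+m['k1']*(x*x+y*y)
    return np.array([m['fx']*x*f+m['cx'],m['fy']*y*f+m['cy']])
def tri(px1,px2,c1='scene',c2='top'):
    o1,d1=ray(c1,px1);o2,d2=ray(c2,px2);d1/=np.linalg.norm(d1);d2/=np.linalg.norm(d2)
    A=np.c_[d1,-d2];s=np.linalg.lstsq(A,o2-o1,rcond=None)[0]
    p,q=o1+d1*s[0],o2+d2*s[1]; return (p+q)/2,np.linalg.norm(p-q)
E
python3 - <<'E'
from h import *
ims=[]
for c in ['scene','top']:
    im=bot.read_camera(c); cv2.imwrite(f'pics/{c}0.png',im[...,::-1])
    m=bot.camera_model(c); V=np.array(m['view']); print(c,(-V[:3,:3].T@V[:3,3]).round(3),m['fx'],m['k1'])
    for q in ['bottle','mat','stand','cap','cap_opening','wide_chute','jar','can','tub','tape','doorknob','drill','lockbox']:
        print(c,q,[(np.round(d['position']).tolist(),round(d['score'],2),onz(c,d['position'],0)[:2].round(3).tolist()) for d in bot.find_in(c,q)][:4])
o=bot.get_obs(); print(o['t'],o['tool_rot'],o['contact_force'])
E
```

```text
scene [ 0.883 -0.316  0.891] 376.5971481728252 -0.052293513583264555
scene bottle [([242.0, 176.0], 0.93, [0.444, 0.09]), ([202.0, 140.0], 0.8, [0.26, 0.098])]
scene mat [([173.0, 273.0], 0.9, [0.526, -0.23]), ([128.0, 310.0], 0.62, [0.522, -0.361]), ([245.0, 274.0], 0.35, [0.652, -0.107])]
scene stand [([280.0, 221.0], 0.56, [0.617, 0.061]), ([280.0, 216.0], 0.22, [0.605, 0.073])]
scene cap [([279.0, 208.0], 0.79, [0.587, 0.088]), ([277.0, 116.0], 0.75, [0.358, 0.33]), ([244.0, 275.0], 0.28, [0.653, -0.11])]
scene cap_opening [([130.0, 310.0], 0.59, [0.526, -0.359]), ([278.0, 209.0], 0.58, [0.587, 0.084])]
scene wide_chute []
scene jar [([277.0, 115.0], 0.67, [0.356, 0.332]), ([370.0, 151.0], 0.39, [0.649, 0.423])]
scene can []
scene tub [([111.0, 248.0], 0.93, [0.361, -0.301]), ([281.0, 216.0], 0.57, [0.608, 0.072]), ([242.0, 274.0], 0.46, [0.648, -0.112])]
scene tape [([156.0, 229.0], 0.59, [0.401, -0.185])]
scene doorknob [([369.0, 154.0], 0.86, [0.654, 0.412])]
scene drill [([245.0, 274.0], 0.95, [0.653, -0.108])]
scene lockbox [([330.0, 187.0], 0.96, [0.643, 0.239])]
top [0.367
[... 415 characters left out ...]
, [0.65, 0.031])]
top wide_chute [([240.0, 162.0], 0.87, [0.647, 0.031]), ([302.0, 139.0], 0.18, [0.712, -0.151])]
top jar [([145.0, 258.0], 0.78, [0.381, 0.301]), ([237.0, 160.0], 0.34, [0.654, 0.039])]
top can [([126.0, 200.0], 0.82, [0.545, 0.358])]
top tub [([363.0, 251.0], 0.95, [0.382, -0.308])]
top tape [([324.0, 241.0], 0.72, [0.415, -0.197])]
top doorknob [([117.0, 157.0], 0.57, [0.672, 0.388]), ([143.0, 261.0], 0.21, [0.375, 0.306])]
top drill [([300.0, 138.0], 0.79, [0.716, -0.147])]
top lockbox [([176.0, 152.0], 0.92, [0.683, 0.215]), ([242.0, 166.0], 0.28, [0.635, 0.027])]
1.4 [-1.27946355e-06  1.23064787e-01  9.92398639e-01  7.56817725e-06] [ 0.02121623 -0.36943443  0.30092308]
```

View pics/scene0.png

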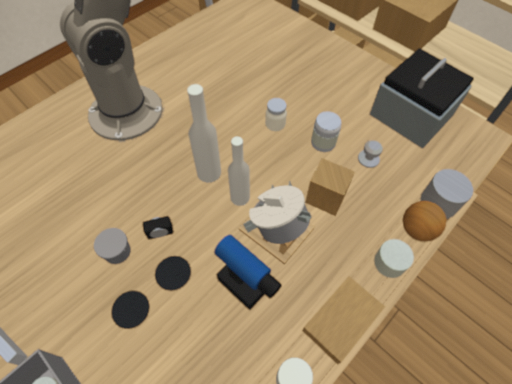

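View pics/top0.png

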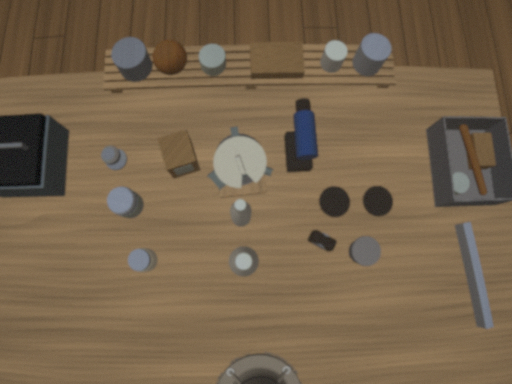

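The scene picture shows two white bottles: a large one at (205,140) and a small one at (239,175). The two black mats are at (173,273) and (130,310). The small bottle in front of the dispenser fits the task. The mat at (130,310), y≈-0.355, is farthest to the robot's right. I'll confirm both in one crop and measure the cap.

```bash
python3 - <<'E'
from h import *
o=bot.get_obs(); print(o['eef_pos'],proj('top',o['eef_pos']),proj('scene',o['eef_pos']),proj('top',[0,0,0]),proj('scene',[0,0,0]))
a=cv2.imread('pics/top0.png')[115:235,195:395]; b=cv2.imread('pics/scene0.png')[120:330,100:330]
A=cv2.resize(a,None,fx=4,fy=4,interpolation=cv2.INTER_CUBIC)[:, :800]
cv2.imwrite('pics/ctop.png',cv2.convertScaleAbs(A,alpha=1.5))
c=cv2.imread('pics/scene0.png')[125:265,180:330]
cv2.imwrite('pics/cscene.png',cv2.resize(c,None,fx=4,fy=4,interpolation=cv2.INTER_CUBIC))
for cam in ['scene','top']:
    for q in ['cap','bottle','mat']:
        for d in bot.outline_of(cam,q)[:2]:
            ys,xs=np.nonzero(d['pixels']); (cx,cy),ax,an=cv2.fitEllipse(np.c_[xs,ys].astype(np.float32)[cv2.convexHull(np.c_[xs,ys].astype(np.int32),returnPoints=False)[:,0]])
            print(cam,q,round(d['score'],2),np.round(d['position'],1),'bb',xs.min(),xs.max(),ys.min(),ys.max(),'ell',np.round([cx,cy,*ax,an],1),len(xs))
E
```

```text
[0.1648703  0.65455597 0.24529801] [-33.08833651 354.18691468] [305.6357566  -21.67199837] [258.11670719 397.35901905] [125.48379471 112.42789281]
scene cap 0.67 [278.6 206.7] bb 249 304 184 229 ell [276.9 206.5  38.7  60.1  60.9] 1767
scene bottle 0.82 [201.4 139.2] bb 188 219 85 182 ell [201.8 134.8  29.1 103.9 170.8] 1970
scene bottle 0.81 [240.3 176.2] bb 228 250 137 206 ell [238.4 173.3  23.2  74.6 176.1] 1193
scene mat 0.74 [131.5 311.9] bb 111 148 291 328 ell [129.9 309.2  35.   40.7  46.4] 1130
scene mat 0.72 [171.7 274.3] bb 155 190 256 290 ell [172.4 273.   34.1  37.3  57.9] 1001
top cap 0.79 [240.3 161.4] bb 214 267 136 187 ell [240.  161.7  51.3  53.2  81.7] 2033
top bottle 0.82 [238.8 213.3] bb 229 251 198 226 ell [240.3 212.6  22.3  28.4 176.8] 500
top bottle 0.62 [244.1 261.1] bb 228 257 247 275 ell [243.2 260.5  29.9  30.   14.7] 707
top mat 0.78 [376.3 199.2] bb 362 392 186 215 ell [376.9 200.7  29.8  31.1 129.3] 738
top mat 0.66 [335.3 198.8] bb 319 350 186 217 ell [334.1 201.7  31.3  32.  121.5] 799
```

View pics/ctop.png

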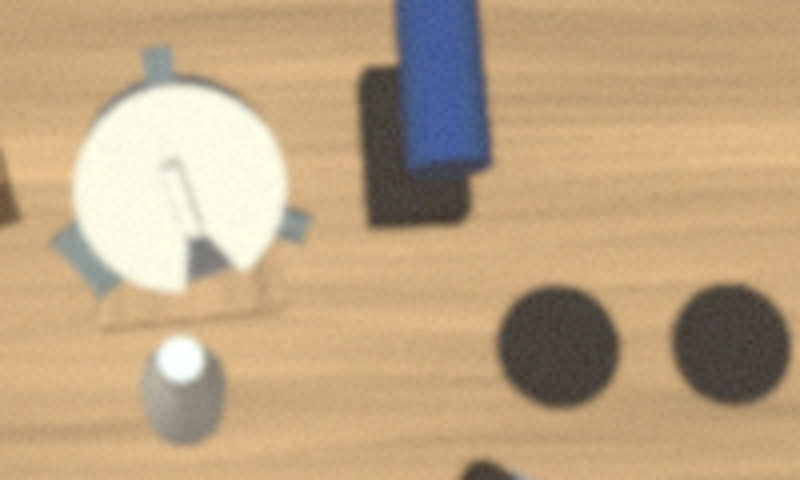

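View pics/cscene.png

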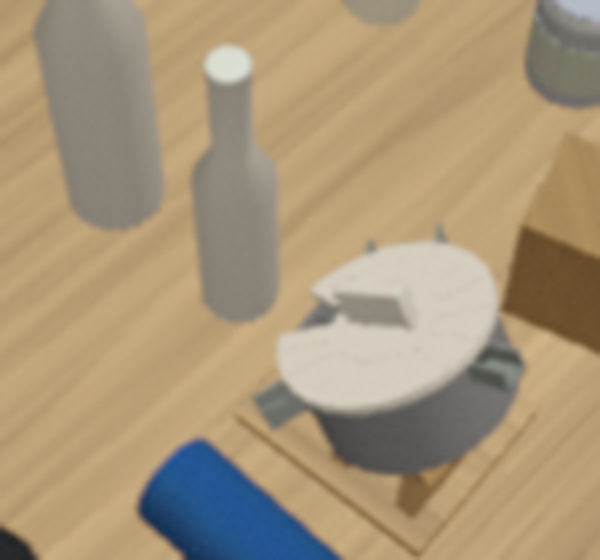

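The crops confirm the small bottle, with its neck top at top-view (240,205). The wide chute is at top-view (216,181) and the cap opening at (247,180). The mat centre is at (377,201). Next I'll fit the geometry.

```bash
cat > fit.py <<'E'
from h import *
from scipy.optimize import least_squares
def frame(psi):
    Rz=cv2.Rodrigues(np.array([0,0,psi]))[0]; return Rz@cv2.Rodrigues(np.array([0,-np.pi/6,0]))[0]
def pt(p,ang,r,h): # polar point in tilted frame
    return np.array([p[0],p[1],.117])+frame(p[2])@np.array([r*np.cos(ang),r*np.sin(ang),h])
E
cat > run.py <<'E'
from fit import *
T=lambda x,y:(195+x/4,115+y/4); S=lambda x,y:(180+x/4,125+y/4)
# cap top rim ellipses from crops (visible rim points, top face)
rimT=[T(*p) for p in [(73,187),(85,130),(120,95),(180,82),(240,97),(275,140),(288,187),(275,235),(248,270),(184,292),(140,280),(95,240)]]
rimS=[S(*p) for p in [(445,242),(385,248),(340,275),(279,345),(485,265),(497,300)]]
foot=[S(418,553),S(235,417),S(535,412)]
def rimres(p,cam,px):
    c=np.array([proj(cam,pt(p,a,.068,0)) for a in np.linspace(0,2*np.pi,360)])
    r=[]
    for q in px:
        d=np.hypot(*(c-q).T); i=d.argmin(); n=c[i]-c.mean(0); r.append((np.array(q)-c[i])@n/np.linalg.norm(n))
    return r
def res(p):
    r=rimres(p,'top',rimT)+rimres(p,'scene',rimS)
    for cam,q,k in [('top',T(77,270),0),('top',T(155,47),2),('top',T(309,222),1),('scene',S(265,412),1),('scene',S(520,372),2)]:
        r+=list(proj(cam,pt(p,p[4]+k*2*np.pi/3,.09,p[5]))-q)
    for cam,q in [('top',T(188,290)),('top',T(248,271)),('scene',S(279,338)),('scene',S(313,290))]: pass
    for cam,q,s in [('top',T(186,290),1),('top',T(248,270),-1),('scene',S(279,338),-1),('scene',S(313,290),1)]: pass
    return r
s=None
for psi0 in (-.2,0,.2):
  for w0 in (1.9,2.4):
    f=least_squares(res,[.65,.03,psi0,0,w0,-.02],loss='soft_l1')
    if s is None or f.cost<s.cost: s=f
p=s.x; print('fit',p.round(4),'cost',s.cost); print(np.round(s.fun,1))
# opening angle from top & scene: rim corners and bar ends
def angs(cam,q,h=0):
    o,d=ray(cam,q);F=frame(p[2]);c=np.array([p[0],p[1],.117])+F[:,2]*h
    x=F.T@(o+d*((c-o)@F[:,2])/(d@F[:,2])-c); return np.round([np.degrees(np.arctan2(x[1],x[0])),np.hypot(x[0],x[1])*1e3],1)
for n,c,q,h in [('corner1','top',T(186,291),0),('corner2','top',T(249,271),0),('mid inner','top',T(207,236),0),('Sc1','scene',S(279,338),0),('Sc2','scene',S(313,290),0),('bar far S','scene',S(410,290),.028),('bar near S','scene',S(335,292),.028)]: print(n,angs(c,q,h))
print('foot',[onz('scene',q,0.0)[:2].round(3).tolist() for q in foot])
print('bottle top',tri(S(228,63),T(181,360)), onz('top',T(181,360),.245),onz('scene',S(228,63),.245))
print('mat',onz('top',(376.9,200.7),.004),onz('scene',(129.9,309.2),.004),onz('top',T(731,345),.004))
print('big bottle top',tri((196.5,90.5),(243.3,261.5)))
E
python3 run.py
```

```text
Traceback (most recent call last):
  File "run.py", line 23, in <module>
    f=least_squares(res,[.65,.03,psi0,0,w0,-.02],loss='soft_l1')
  File "run.py", line 14, in res
    r=rimres(p,'top',rimT)+rimres(p,'scene',rimS)
      ~~~~~~^^^^^^^^^^^^^^
  File "run.py", line 8, in rimres
    c=np.array([proj(cam,pt(p,a,.068,0)) for a in np.linspace(0,2*np.pi,360)])
                ~~~~^^^^^^^^^^^^^^^^^^^^
  File "h.py", line 13, in proj
    m=bot.camera_model(cam); V=np.array(m['view']); c=V[:3,:3]@np.array(p,float)+V[:3,3]
ValueError: time passes only in moves, steps and waits
```

```bash
python3 - <<'E'
s=open('h.py').read().replace("bot.camera_model(cam)","cm(cam)").replace("def ray","from functools import cache\n@cache\ndef cm(c): return bot.camera_model(c)\ndef ray",1)
open('h.py','w').write(s)
r=open('run.py').read().splitlines(); r=[l for l in r if not l.endswith(': pass')]
open('run.py','w').write('\n'.join(r).replace('[.65,.03,psi0,0,w0,-.02]','[.65,.03,psi0,w0,-.02]').replace('p[4]','p[3]').replace('p[5]','p[4]').replace(',360)',',180)')+'\n')
E
python3 run.py
```

```text
fit [ 0.6189  0.0316  0.1178  2.155  -0.0112] cost 10.618872521135849
[-0.2  0.7  0.7 -0.4  0.4  0.   1.   1.3  2.   1.5  0.  -1.3  1.6  1.3
 -0.3  0.2  1.3  0.9 -0.8 -0.1 -1.1 -0.4 -0.6  0.2 -1.3  2.1 -1.4 -0.2]
corner1 [176.5  71.7]
corner2 [-149.1   74.6]
mid inner [-159.    38.8]
Sc1 [-155.4   70. ]
Sc2 [170.2  70.9]
bar far S [24.2 28. ]
bar near S [-168.6   22. ]
foot [[0.703, -0.018], [0.555, -0.033], [0.693, 0.108]]
bottle top (array([0.55228335, 0.01029589, 0.33226809]), np.float64(0.04649312591327798)) [0.58850199 0.02988562 0.245     ] [0.48884682 0.03659247 0.245     ]
mat [ 0.5237382  -0.35816774  0.004     ] [ 0.52427606 -0.35740451  0.004     ] [ 0.5220719  -0.36055367  0.004     ]
big bottle top (array([0.36761036, 0.03151996, 0.31512644]), np.float64(0.005628663231585282))
```

```bash
python3 - <<'E'
from h import *
print({k:v for k,v in cm('top').items()})
for q in [(240.25,205),(240,205),(238,214)]:
    for z in (0,.245): print(q,z,onz('top',q,z), ray('top',q), proj('top',onz('top',q,z)))
E
```

```text
{'fx': 387.43857898994787, 'fy': 387.43857898994787, 'cx': 252.09046545343412, 'cy': 193.21091950775283, 'k1': -0.12375351197582517, 'view': array([[-0.03089154, -0.99926224,  0.02281882,  0.01615538],
       [ 0.98452111, -0.02647945,  0.17325422, -0.54728814],
       [-0.17252217,  0.0278177 ,  0.98461276, -1.00013717],
       [ 0.        ,  0.        ,  0.        ,  1.        ]])}
(240.25, 205) 0 [0.52310972 0.03332278 0.        ] (array([0.36676996, 0.02947309, 1.07919915]), array([ 0.14350229,  0.00353358, -0.99058332])) [240.25 205.  ]
(240.25, 205) 0.245 [0.48761744 0.03244882 0.245     ] (array([0.36676996, 0.02947309, 1.07919915]), array([ 0.14350229,  0.00353358, -0.99058332])) [240.25 205.  ]
(240, 205) 0 [0.52312895 0.03402551 0.        ] (array([0.36676996, 0.02947309, 1.07919915]), array([ 0.14352209,  0.00417867, -0.99059807])) [240. 205.]
(240, 205) 0.245 [0.48763231 0.03299202 0.245     ] (array([0.36676996, 0.02947309, 1.07919915]), array([ 0.14352209,  0.00417867, -0.99059807])) [240. 205.]
(238, 214) 0 [0.49781681 0.04028328 0.        ] (array([0.36676996, 0.02947309, 1.07919915]), array([ 0.12079153,  0.00996422, -0.99474434])) [238. 214.]
(238, 214) 0.245 [0.46806653 0.03782915 0.245     ] (array([0.36676996, 0.02947309, 1.07919915]), array([ 0.12079153,  0.00996422, -0.99474434])) [238. 214.]
```

drive_tool([
  {"hand":1,"translation":[0,0,60],"angular":[0,0,0]},
  {"hand":1,"translation":[0,0,115],"angular":[0,0,0]},
  {"hand":1,"translation":[30,-40,150],"angular":[0,0,0]},
  {"hand":1,"translation":[70,-85,160],"angular":[0,0,0]},
  {"hand":1,"translation":[115,-125,160],"angular":[0,0,0]},
  {"hand":1,"translation":[155,-170,160],"angular":[0,0,0]},
  {"hand":1,"translation":[190,-220,160],"angular":[0,0,0]},
  {"hand":1,"translation":[220,-275,160],"angular":[0,0,0]},
  {"hand":1,"translation":[245,-330,160],"angular":[0,0,0]},
  {"hand":1,"translation":[270,-385,160],"angular":[0,0,0]},
  {"hand":1,"translation":[290,-445,160],"angular":[0,0,0]},
  {"hand":1,"translation":[310,-500,160],"angular":[0,0,0]},
])

```text
t: 3.2
eef_pos: [0.4753, 0.1523, 0.4056]
tool_rot: [0.0, 0.123, 0.992, 0.0]
contact_force: [0.5, 0.4, -0.6]
gripper_width: 1.0
grasp_force: 0.0
```

drive_tool([
  {"hand":1,"translation":[6,-60,0],"angular":[0,0,0]},
  {"hand":1,"translation":[13,-120,0],"angular":[0,0,0]},
  {"hand":1,"translation":[13,-120,0],"angular":[0,0,0]},
  {"hand":1,"translation":[13,-120,-50],"angular":[0,0,0]},
  {"hand":1,"translation":[13,-120,-90],"angular":[0,0,0]},
])

```text
t: 3.82
eef_pos: [0.4876, 0.0356, 0.3141]
tool_rot: [0.0, 0.123, 0.992, 0.0]
contact_force: [-0.7, -0.2, -0.3]
gripper_width: 1.002
grasp_force: 0.0
```

```bash
python3 - <<'E'
from h import *
o=bot.get_obs(); print(o['eef_pos'],o['q'].round(2) if hasattr(o['q'],'round') else o['q'])
im=bot.read_camera('scene')[...,::-1]; cv2.imwrite('pics/a.png',cv2.resize(im[0:260,120:380],None,fx=2.2,fy=2.2))
E
```

```text
[0.48763226 0.03559498 0.31412901] [-0.65  0.09  0.49  1.93 -0.05  1.13  1.18]
```

View pics/a.png

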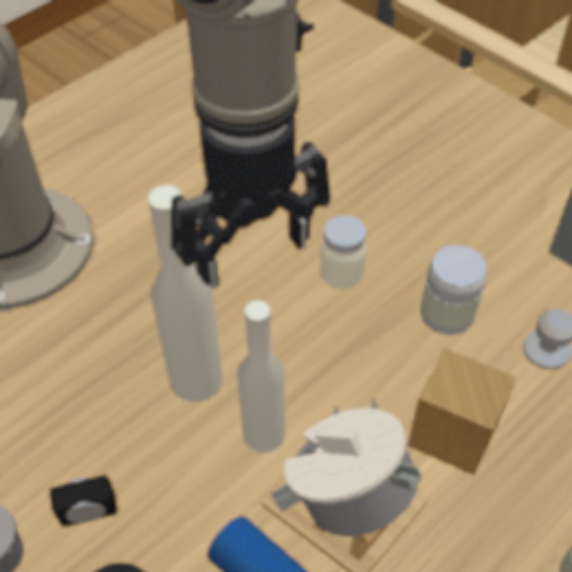

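The gripper hangs squarely over the small bottle's neck (crop (258,310)), clear of the large bottle. I'll descend and grip.

drive_tool([
  {"hand":1,"translation":[0,0,-30],"angular":[0,0,0]},
  {"hand":1,"translation":[0,0,-60],"angular":[0,0,0]},
  {"hand":1,"translation":[0,0,-90],"angular":[0,0,0]},
  {"hand":1,"translation":[0,0,-112],"angular":[0,0,0]},
  {"hand":0.5,"translation":[0,0,-112],"angular":[0,0,0]},
  {"hand":0.2,"translation":[0,0,-112],"angular":[0,0,0]},
  {"hand":0.2,"translation":[0,0,-112],"angular":[0,0,0]},
  {"hand":0.2,"translation":[0,0,-112],"angular":[0,0,0]},
  {"hand":0.2,"translation":[0,0,-112],"angular":[0,0,0]},
  {"hand":0.2,"translation":[0,0,-112],"angular":[0,0,0]},
], force=35)

```text
t: 5.12
eef_pos: [0.4888, 0.0348, 0.2045]
tool_rot: [0.001, 0.123, 0.992, 0.001]
contact_force: [-0.6, -0.3, 6.7]
gripper_width: 0.297
grasp_force: 34.5
```

drive_tool([
  {"hand":0.2,"translation":[0,0,30],"angular":[0,0,0]},
  {"hand":0.2,"translation":[0,0,70],"angular":[0,0,0]},
  {"hand":0.2,"translation":[3,-25,85],"angular":[0,0,0]},
  {"hand":0.2,"translation":[7,-70,85],"angular":[0,0,0]},
  {"hand":0.2,"translation":[11,-120,85],"angular":[0,0,0]},
  {"hand":0.2,"translation":[15,-170,85],"angular":[0,0,0]},
  {"hand":0.2,"translation":[20,-220,85],"angular":[0,0,0]},
  {"hand":0.2,"translation":[25,-270,85],"angular":[0,0,0]},
  {"hand":0.2,"translation":[30,-320,85],"angular":[0,0,0]},
  {"hand":0.2,"translation":[34,-365,85],"angular":[0,0,0]},
  {"hand":0.2,"translation":[36,-393,85],"angular":[0,0,0]},
  {"hand":0.2,"translation":[36,-393,85],"angular":[0,0,0]},
])

```text
t: 6.62
eef_pos: [0.5224, -0.361, 0.2878]
tool_rot: [-0.001, 0.125, 0.992, -0.001]
contact_force: [-0.2, 1.6, -2.6]
gripper_width: 0.294
grasp_force: 35.2
```

```bash
python3 - <<'E'
from h import *
o=bot.get_obs(); print(o['eef_pos'],np.round(o['q'],2),o['contact_force'],o['gripper_width'])
im=bot.read_camera('scene')[...,::-1]; cv2.imwrite('pics/b.png',im)
im2=bot.read_camera('top')[...,::-1]; cv2.imwrite('pics/bt.png',im2)
c=np.hstack([cv2.resize(im[180:350,50:220],None,fx=2.3,fy=2.3),cv2.resize(im2[120:290,300:470],None,fx=2.3,fy=2.3)])
cv2.imwrite('pics/b2.png',c)
E
```

```text
[ 0.52244349 -0.36096195  0.2877604 ] [ 0.02  0.44  0.68  1.64 -0.29  1.17  2.09] [-0.19415803  1.5986262  -2.60651892] 0.2939791407207835
```

View pics/b2.png

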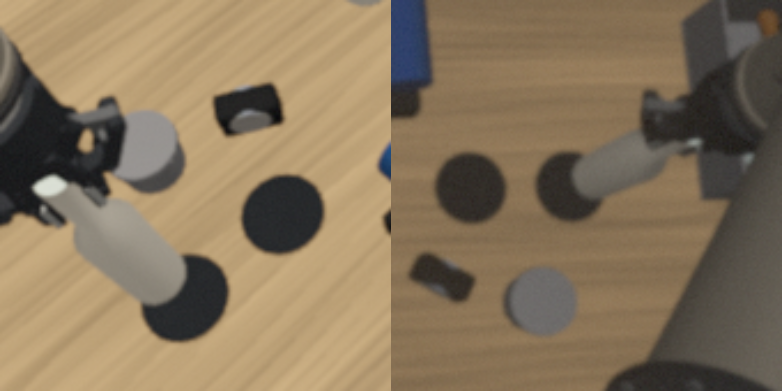

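```bash
python3 - <<'E'
from h import *
S=lambda x,y:np.array((50+x/2.3,180+y/2.3)); T=lambda x,y:np.array((300+(x-391)/2.3,120+y/2.3))
for z in (.085,.33): print(z,'S',(proj('scene',[.5224,-.361,z])-[50,180])*2.3,'T',(proj('top',[.5224,-.361,z])-[300,120])*2.3+[391,0])
E
```

```text
0.085 S [155.38842135 276.27575296] T [593.71312697 175.88106911]
0.33 S [ 47.88123112 178.02989044] T [692.14013348 130.68021278]
```

The picture shows the bottle hanging upright, foot at crop (158,278), over the right-hand mat. I'll lower and release it.

drive_tool([
  {"hand":0.2,"translation":[0,2,-30],"angular":[0,0,0]},
  {"hand":0.2,"translation":[0,2,-55],"angular":[0,0,0]},
  {"hand":0.2,"translation":[0,2,-70],"angular":[0,0,0]},
  {"hand":0.2,"translation":[0,2,-80],"angular":[0,0,0]},
  {"hand":0.2,"translation":[0,2,-81],"angular":[0,0,0]},
  {"hand":0.2,"translation":[0,2,-81],"angular":[0,0,0]},
])

```text
t: 7.48
eef_pos: [0.5247, -0.3566, 0.2084]
tool_rot: [0.001, 0.123, 0.992, -0.0]
contact_force: [0.5, 0.0, 2.4]
gripper_width: 0.297
grasp_force: 35.6
```

drive_tool([
  {"hand":0.4,"translation":[0,0,0],"angular":[0,0,0]},
  {"hand":0.6,"translation":[0,0,0],"angular":[0,0,0]},
  {"hand":1,"translation":[0,0,0],"angular":[0,0,0]},
  {"hand":1,"translation":[0,0,0],"angular":[0,0,0]},
  {"hand":1,"translation":[0,0,0],"angular":[0,0,0]},
  {"hand":1,"translation":[0,0,40],"angular":[0,0,0]},
  {"hand":1,"translation":[0,0,90],"angular":[0,0,0]},
  {"hand":1,"translation":[0,0,140],"angular":[0,0,0]},
  {"hand":1,"translation":[0,0,150],"angular":[0,0,0]},
  {"hand":1,"translation":[0,0,150],"angular":[0,0,0]},
])

```text
t: 8.72
eef_pos: [0.524, -0.3564, 0.3574]
tool_rot: [0.0, 0.123, 0.992, 0.0]
contact_force: [-0.6, -0.8, -0.1]
gripper_width: 1.001
grasp_force: 0.0
```

```bash
python3 - <<'E'
from h import *
im=bot.read_camera('scene')[...,::-1]; im2=bot.read_camera('top')[...,::-1]
cv2.imwrite('pics/c_s.png',im);cv2.imwrite('pics/c_t.png',im2)
A=cv2.resize(im2[122:197,200:290],(540,450),interpolation=cv2.INTER_CUBIC)[:, :400]
A=cv2.resize(im2[125:190,207:275],None,fx=5.8,fy=5.8,interpolation=cv2.INTER_CUBIC)
B=cv2.resize(im[175:242,240:308],None,fx=5.8,fy=5.8,interpolation=cv2.INTER_CUBIC)
C=cv2.resize(im[240:340,80:180],(200,200)); D=cv2.resize(im2[150:250,340:440],(200,200))
H=max(A.shape[0],B.shape[0]); out=np.zeros((600,800,3),np.uint8)
out[:A.shape[0],:A.shape[1]]=cv2.convertScaleAbs(A,alpha=1.3); out[:B.shape[0],400:400+B.shape[1]]=B; out[395:595,:200]=C; out[395:595,210:410]=D
cv2.imwrite('pics/c.png',out)
for cam in ['scene','top']:
    for q in ['bottle','cap_opening','stand','cap']:
        print(cam,q,[(np.round(d['position'],1).tolist(),round(d['score'],2)) for d in bot.find_in(cam,q)][:3])
E
```

```text
scene bottle [([203.2, 140.2], 0.85), ([117.0, 294.9], 0.59)]
scene cap_opening [([278.0, 208.4], 0.58)]
scene stand [([278.3, 221.2], 0.78)]
scene cap [([277.2, 207.5], 0.8)]
top bottle [([245.6, 262.0], 0.89), ([389.5, 194.4], 0.81)]
top cap_opening [([241.9, 163.8], 0.6)]
top stand [([237.5, 164.1], 0.95)]
top cap [([241.4, 159.4], 0.64)]
```

View pics/c.png

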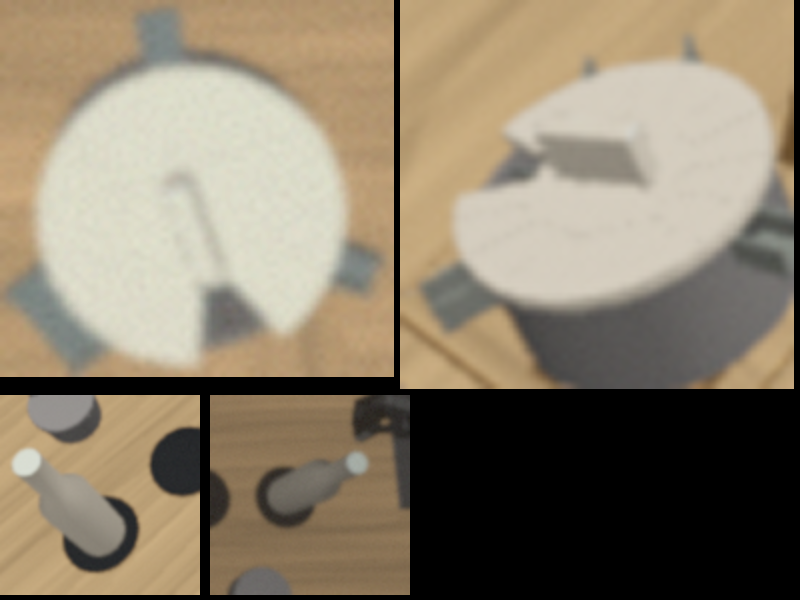

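The bottle stands with its whole foot on the mat. The bottle is now out of the way, so I'll fit the cap and chutes again.

```bash
cat > run2.py <<'E'
from fit import *
from scipy.optimize import least_squares
T=lambda x,y:np.array((206.5+(x+.5)/5.8,124.5+(y+.5)/5.8)); S=lambda x,y:np.array((239.5+(x-399.5)/5.8,174.5+(y+.5)/5.8))
rT=[T(*q) for q in [(36,210),(50,140),(100,85),(190,63),(270,85),(325,140),(346,210),(335,270),(287,335),(200,366),(150,358)]]
rS=[S(*q) for q in [(454,200),(772,130),(755,85),(700,60),(620,68),(560,92),(503,130)]]
cor=[('top',T(285,336),1),('top',T(201,366),-1),('scene',S(455,200),1),('scene',S(503,130),-1)]
# local chute points: r, tangential offset
ch=[('top',T(5,295),0,-.0235),('top',T(80,370),0,.0235),('scene',S(590,60),0,.0235),('scene',S(689,40),0,-.0235),
    ('top',T(159,11),2,0),('top',T(376,278),1,0),('scene',S(434,309),1,0)]
A=np.linspace(0,2*np.pi,240,endpoint=False)
def rim(p,cam,px):
    c=np.array([proj(cam,pt(p,a,.068,0)) for a in A]); m=c.mean(0); r=[]
    for q in px:
        i=np.hypot(*(c-q).T).argmin(); n=c[i]-m; r.append((q-c[i])@n/np.linalg.norm(n))
    return r
def loc(p,a,r,t,h): return np.array([p[0],p[1],.117])+frame(p[2])@np.array([r*np.cos(a)-t*np.sin(a),r*np.sin(a)+t*np.cos(a),h])
def res(p,mode=0):
    r=rim(p,'top',rT)+rim(p,'scene',rS)
    for cam,q,k,t in ch: r+=list((proj(cam,loc(p,p[3]+k*2*np.pi/3,.09,t,p[4] if k==0 else p[7]))-q)*.7)
    for cam,q,s in cor: r+=list(proj(cam,loc(p,p[5]+s*p[6],.068,0,0))-q)
    return r+[(p[2]-.09)/.02]
best=None
f=least_squares(res,[.635,.03,.09,2.2,-.01,3.35,.3,-.01],loss='soft_l1'); p=f.x
print(p.round(4),f.cost); print(np.round(f.fun,1)); print('sd',np.sqrt(np.diag(np.linalg.inv(f.jac.T@f.jac))).round(3))
print('wide',np.degrees(p[3]),'open',np.degrees(p[5]),'half',np.degrees(p[6]))
def bar(cam,q,h):
    o,d=ray(cam,q);F=frame(p[2]);c=np.array([p[0],p[1],.117])+F[:,2]*h
    x=F.T@(o+d*((c-o)@F[:,2])/(d@F[:,2])-c); return x[:2]*1e3
for n,c,q,h in [('tl','top',T(167,185),.028),('tr','top',T(190,178),.028),('bl','top',T(204,288),.028),('br','top',T(228,282),.028),('S1','scene',S(537,137),.028),('S2','scene',S(640,125),.028),('Sbase','scene',S(650,185),0),('Sbase2','scene',S(541,170),0)]: print(n,bar(c,q,h).round(1))
np.save('p.npy',p)
E
python3 run2.py
```

```text
[ 0.6164  0.0326  0.0892  2.144  -0.0073  3.3748  0.3039 -0.013 ] 10.412398030069882
[-0.2  1.1  1.5  0.7  0.5  0.4  0.6  0.5  0.7  0.3 -0.4  0.7  1.   2.2
  1.9  0.9  0.7  0.7 -0.7  0.5 -1.6  0.7 -0.1  0.2  0.1  0.2 -0.3  0.3
 -0.4  0.1 -0.9  0.5 -0.9 -0.2 -1.1 -0.2  0.3  0.9 -0.3  1.3 -0. ]
sd [0.001 0.001 0.02  0.027 0.004 0.037 0.03  0.006]
wide 122.84026819124107 open 193.36275607008145 half 17.41287100944584
tl [23.8  8.6]
tr [25.7 -1.5]
bl [-23.7  -2.5]
br [-22.2 -13.1]
S1 [-18.7  -8.5]
S2 [21.7 12. ]
Sbase [19.6  5.4]
Sbase2 [-34.8  -4.5]
```

```bash
cat > pl.py <<'E'
from fit import *
from scipy.spatial.transform import Rotation as Ro
p=np.load('p.npy'); F=frame(p[2]); C=np.array([p[0],p[1],.117])
def goal(toolang,h):
    a=np.radians(toolang); y=F@[np.cos(a),np.sin(a),0]; z=-F[:,2]; x=np.cross(y,z)
    return C+F[:,2]*h, np.c_[x,y,z]
def Rcur():
    q=bot.get_obs()['tool_rot']; return Ro.from_quat([q[1],q[2],q[3],q[0]])
E
python3 - <<'E'
from pl import *
o=bot.get_obs(); e=np.array(o['eef_pos']); print(o['t'],np.round(o['q'],2))
for h in (.13,.018):
    g,R=goal(103.4,h); rv=(Ro.from_matrix(R)*Rcur().inv()).as_rotvec(); print(h,g.round(4),((g-e)*1e3).round(1),rv.round(3),np.linalg.norm(rv))
print('axis',F[:,2].round(4))
E
```

```text
9.225 [-0.01  0.38  0.7   1.55 -0.25  1.3   2.05]
0.13 [0.5516 0.0268 0.2296] [  27.8  383.3 -127.4] [-0.103 -0.521  0.557] 0.7695133232139747
0.018 [0.6074 0.0318 0.1326] [  83.6  388.2 -224.4] [-0.103 -0.521  0.557] 0.7695133232139747
axis [-0.498  -0.0446  0.866 ]
```

drive_tool([
  {"hand":1,"translation":[0,45,0],"angular":[0,0,0]},
  {"hand":1,"translation":[3,100,0],"angular":[0,0,0.1]},
  {"hand":1,"translation":[6,155,0],"angular":[-0.01,-0.05,0.2]},
  {"hand":1,"translation":[9,210,-5],"angular":[-0.03,-0.15,0.3]},
  {"hand":1,"translation":[12,260,-10],"angular":[-0.05,-0.26,0.4]},
  {"hand":1,"translation":[16,310,-20],"angular":[-0.07,-0.37,0.48]},
  {"hand":1,"translation":[20,350,-40],"angular":[-0.09,-0.46,0.53]},
  {"hand":1,"translation":[24,375,-70],"angular":[-0.103,-0.521,0.557]},
  {"hand":1,"translation":[28,383,-105],"angular":[-0.103,-0.521,0.557]},
  {"hand":1,"translation":[28,383,-127],"angular":[-0.103,-0.521,0.557]},
  {"hand":1,"translation":[28,383,-127],"angular":[-0.103,-0.521,0.557]},
  {"hand":1,"translation":[28,383,-127],"angular":[-0.103,-0.521,0.557]},
])

```text
t: 10.72
eef_pos: [0.5526, 0.0264, 0.2314]
tool_rot: [0.259, -0.155, 0.953, -0.019]
contact_force: [0.6, -0.5, 0.0]
gripper_width: 1.0
grasp_force: 0.0
```

```bash
python3 - <<'E'
from pl import *
o=bot.get_obs(); e=np.array(o['eef_pos']); print(o['t'],np.round(o['q'],2),np.round(o['contact_force'],1))
for h in (.13,.06,.018):
    g,R=goal(103.4,h); rv=(Ro.from_matrix(R)*Rcur().inv()).as_rotvec(); print(h,((g-e)*1e3).round(1),rv.round(3))
a=bot.read_camera('scene')[...,::-1];b=bot.read_camera('top')[...,::-1]
cv2.imwrite('pics/d.png',np.hstack([cv2.resize(a[60:260,180:380],(400,400)),cv2.resize(b[90:290,150:350],(400,400))]))
E
```

```text
10.725 [-0.55  0.08  0.38  2.26  0.05  0.29  1.68] [ 0.6 -0.5  0. ]
0.13 [-1.   0.5 -1.8] [-0.001  0.002  0.   ]
0.06 [ 33.9   3.6 -62.4] [-0.001  0.002  0.   ]
0.018 [ 54.8   5.5 -98.8] [-0.001  0.002  0.   ]
```

View pics/d.png

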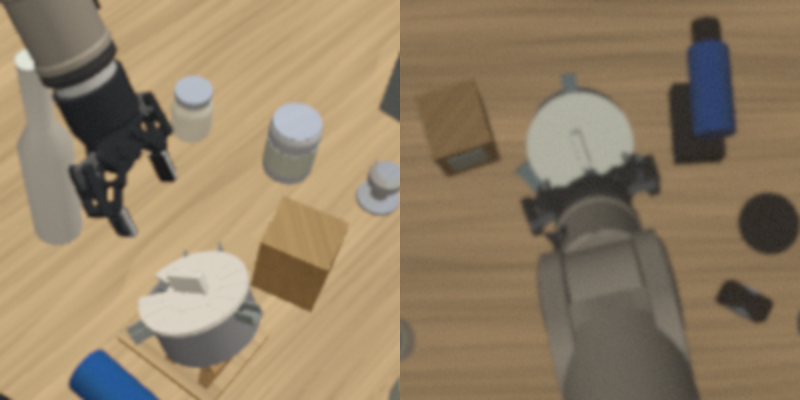

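The gripper is above the bar with the fingers across it, and the arm is clear of the large bottle. I'll descend along the cap's axis.

drive_tool([
  {"hand":1,"translation":[10,1,-17.5],"angular":[0,0,0]},
  {"hand":1,"translation":[20,2,-35],"angular":[0,0,0]},
  {"hand":1,"translation":[30,2.7,-52.5],"angular":[0,0,0]},
  {"hand":1,"translation":[40,3.6,-70],"angular":[0,0,0]},
  {"hand":1,"translation":[46,4.2,-81],"angular":[0,0,0]},
  {"hand":1,"translation":[51,4.6,-90],"angular":[0,0,0]},
  {"hand":1,"translation":[54,5,-95],"angular":[0,0,0]},
  {"hand":1,"translation":[54,5,-95],"angular":[0,0,0]},
], force=20)

```text
t: 11.82
eef_pos: [0.6069, 0.0311, 0.1359]
tool_rot: [0.259, -0.155, 0.953, -0.019]
contact_force: [-1.3, -0.2, -0.4]
gripper_width: 1.001
grasp_force: 0.0
```

drive_tool([
  {"hand":0.6,"translation":[0,0,0],"angular":[0,0,0]},
  {"hand":0.35,"translation":[0,0,0],"angular":[0,0,0]},
  {"hand":0.2,"translation":[0,0,0],"angular":[0,0,0]},
  {"hand":0.05,"translation":[0,0,0],"angular":[0,0,0]},
  {"hand":0.05,"translation":[0,0,0],"angular":[0,0,0]},
  {"hand":0.05,"translation":[0,0,0],"angular":[0,0,0]},
  {"hand":0.05,"translation":[0,0,0],"angular":[0,0,0]},
  {"hand":0.05,"translation":[0,0,0],"angular":[0,0,0]},
], force=30)

```text
t: 12.82
eef_pos: [0.6054, 0.0335, 0.1356]
tool_rot: [0.259, -0.157, 0.953, -0.018]
contact_force: [-4.2, 2.8, 4.2]
gripper_width: 0.134
grasp_force: 32.6
```

```bash
python3 - <<'E'
from pl import *
o=bot.get_obs(); print(o['eef_pos'],o['contact_force'],o['torque'],o['gripper_width'],np.round(o['q'],2))
ax=F[:,2]
for d in (-10,-20,-30,-40,-50,-60,-70.5): print(d,(ax*np.radians(d)).round(3))
R=Rcur().as_matrix(); print((F.T@R)[:,1], np.degrees(np.arctan2((F.T@R)[1,1],(F.T@R)[0,1])))
E
```

```text
[0.60544586 0.03348441 0.13556755] [-4.18986305  2.84569259  4.21288584] [0.50144716 0.90741252 0.2596186 ] 0.13427936361874204 [ 0.1   0.36 -0.32  2.19  1.07  0.17  0.69]
-10 [ 0.087  0.008 -0.151]
-20 [ 0.174  0.016 -0.302]
-30 [ 0.261  0.023 -0.453]
-40 [ 0.348  0.031 -0.605]
-50 [ 0.435  0.039 -0.756]
-60 [ 0.522  0.047 -0.907]
-70.5 [ 0.613  0.055 -1.066]
[-0.23366698  0.97231294  0.002699  ] 103.51310890919733
```

drive_tool([
  {"hand":0.05,"translation":[-0.5,2,0],"angular":[0.031,0.003,-0.053]},
  {"hand":0.05,"translation":[-0.5,2,0],"angular":[0.092,0.008,-0.16]},
  {"hand":0.05,"translation":[-0.5,2,0],"angular":[0.153,0.014,-0.266]},
  {"hand":0.05,"translation":[-0.5,2,0],"angular":[0.215,0.019,-0.373]},
  {"hand":0.05,"translation":[-0.5,2,0],"angular":[0.276,0.025,-0.48]},
  {"hand":0.05,"translation":[-0.5,2,0],"angular":[0.337,0.03,-0.586]},
])

```text
t: 13.58
eef_pos: [0.6054, 0.033, 0.1355]
tool_rot: [0.25, 0.172, 0.95, 0.068]
contact_force: [-1.7, -1.9, 1.9]
gripper_width: 0.131
grasp_force: 32.1
```

```bash
python3 - <<'E'
from pl import *
o=bot.get_obs(); print(o['eef_pos'],o['contact_force'],o['torque'],o['gripper_width'],np.round(o['q'],2))
R=Rcur().as_matrix(); print((F.T@R)[:,1], np.degrees(np.arctan2((F.T@R)[1,1],(F.T@R)[0,1])))
E
```

```text
[0.60540247 0.03295228 0.13554512] [-1.67897343 -1.93530784  1.8676757 ] [-0.44395555  0.48142179 -0.11415489] 0.1314311310728789 [ 0.08  0.36 -0.31  2.19  1.08  0.17  0.01]
[ 0.43178679  0.90197521 -0.00094052] 64.41897998605486
```

drive_tool([
  {"hand":0.05,"translation":[0,0,0],"angular":[0.061,0.006,-0.107]},
  {"hand":0.05,"translation":[0,0,0],"angular":[0.122,0.011,-0.213]},
  {"hand":0.05,"translation":[0,0,0],"angular":[0.184,0.016,-0.32]},
  {"hand":0.05,"translation":[0,0,0],"angular":[0.24,0.021,-0.417]},
  {"hand":0.05,"translation":[0,0,0],"angular":[0.275,0.025,-0.478]},
  {"hand":0.05,"translation":[0,0,0],"angular":[0.275,0.025,-0.478]},
  {"hand":0.05,"translation":[0,0,0],"angular":[0.275,0.025,-0.478]},
])

```text
t: 14.45
eef_pos: [0.6052, 0.0326, 0.1354]
tool_rot: [0.222, 0.422, 0.869, 0.133]
contact_force: [-4.0, -3.4, 4.3]
gripper_width: 0.135
grasp_force: 32.7
```

```bash
python3 - <<'E'
from pl import *
o=bot.get_obs(); print(o['eef_pos'],o['contact_force'],o['torque'],o['gripper_width'],np.round(o['q'],2))
R=Rcur().as_matrix(); print((F.T@R)[:,1], np.degrees(np.arctan2((F.T@R)[1,1],(F.T@R)[0,1])))
E
```

```text
[0.60515905 0.03259143 0.13536286] [-3.97149806 -3.43115187  4.31795908] [-0.84394916  0.74555928 -0.47254773] 0.1353784970680824 [ 0.08  0.36 -0.31  2.19  1.07  0.17 -0.54]
[ 0.83817064  0.54540674 -0.00120895] 33.05249071386574
```

Turned. I'll open the gripper, back off along the axis, and check.

drive_tool([
  {"hand":0.3,"translation":[0,0,0],"angular":[0,0,0]},
  {"hand":0.6,"translation":[0,0,0],"angular":[0,0,0]},
  {"hand":1,"translation":[0,0,0],"angular":[0,0,0]},
  {"hand":1,"translation":[0,0,0],"angular":[0,0,0]},
  {"hand":1,"translation":[-10,-1,17.5],"angular":[0,0,0]},
  {"hand":1,"translation":[-25,-2,43],"angular":[0,0,0]},
  {"hand":1,"translation":[-45,-4,78],"angular":[0,0,0]},
  {"hand":1,"translation":[-54,-5,95],"angular":[0,0,0]},
  {"hand":1,"translation":[-54,-5,130],"angular":[0,0,0]},
  {"hand":1,"translation":[-54,-5,170],"angular":[0,0,0]},
  {"hand":1,"translation":[-54,-5,210],"angular":[0,0,0]},
])

```text
t: 15.82
eef_pos: [0.5511, 0.0286, 0.3464]
tool_rot: [0.222, 0.422, 0.869, 0.133]
contact_force: [1.0, 0.4, 0.2]
gripper_width: 0.996
grasp_force: 0.0
```

```bash
python3 - <<'E'
from h import *
im=bot.read_camera('scene')[...,::-1]; im2=bot.read_camera('top')[...,::-1]
cv2.imwrite('pics/e_s.png',im);cv2.imwrite('pics/e_t.png',im2)
A=cv2.resize(im2[125:190,207:275],None,fx=5.8,fy=5.8,interpolation=cv2.INTER_CUBIC)
B=cv2.resize(im[175:242,240:308],None,fx=5.8,fy=5.8,interpolation=cv2.INTER_CUBIC)
out=np.zeros((600,800,3),np.uint8)
out[:A.shape[0],:A.shape[1]]=cv2.convertScaleAbs(A,alpha=1.3); out[:B.shape[0],400:400+B.shape[1]]=B
out[395:595,:266]=cv2.resize(im,(266,200));out[395:595,280:546]=cv2.resize(im2,(266,200))
cv2.imwrite('pics/e.png',out)
o=bot.get_obs(); print(o['t'],o['eef_pos'],o['contact_force'],np.round(o['q'],2))
E
```

```text
15.925 [0.55378766 0.02910231 0.35056626] [0.66823929 0.05186636 0.25796727] [ 0.73 -0.02 -0.88  2.04  0.04  0.58  0.48]
```

View pics/e.png

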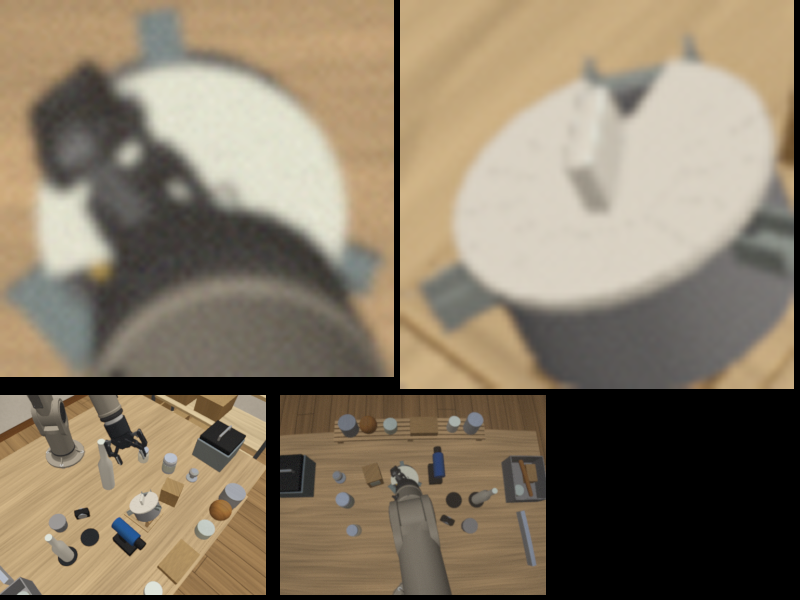

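The scene view shows the opening at the wide chute, between crop (590,75) and (668,65), but the arm hides the top view. I'll move it aside for one last accurate look.

drive_tool([
  {"hand":1,"translation":[0,50,20],"angular":[0,0,0]},
  {"hand":1,"translation":[-5,105,30],"angular":[0,0,0]},
  {"hand":1,"translation":[-10,160,30],"angular":[0,0,0]},
  {"hand":1,"translation":[-20,215,30],"angular":[0,0,0]},
  {"hand":1,"translation":[-30,270,30],"angular":[0,0,0]},
  {"hand":1,"translation":[-40,320,30],"angular":[0,0,0]},
  {"hand":1,"translation":[-40,320,30],"angular":[0,0,0]},
])

```text
t: 16.8
eef_pos: [0.508, 0.3547, 0.3745]
tool_rot: [0.22, 0.418, 0.871, 0.135]
contact_force: [-0.6, 0.1, -1.3]
gripper_width: 1.0
grasp_force: 0.0
```

```bash
python3 - <<'E'
from h import *
ims=[np.mean([bot.read_camera(c).astype(float) for _ in range(6)],0) for c in ('top','scene')]
a=np.clip(ims[0][...,::-1]*1.3,0,255).astype(np.uint8); b=ims[1][...,::-1].astype(np.uint8)
cv2.imwrite('pics/f_t.png',a); cv2.imwrite('pics/f_s.png',b)
A=cv2.resize(a[125:190,207:275],None,fx=5.8,fy=5.8,interpolation=cv2.INTER_CUBIC)
B=cv2.resize(b[175:242,240:308],None,fx=5.8,fy=5.8,interpolation=cv2.INTER_CUBIC)
out=np.zeros((600,800,3),np.uint8); out[:A.shape[0],:A.shape[1]]=A; out[:B.shape[0],400:400+B.shape[1]]=B
out[395:595,:266]=cv2.resize(b,(266,200));out[395:595,280:546]=cv2.resize(a,(266,200))
cv2.imwrite('pics/f.png',out); o=bot.get_obs(); print(o['t'],o['eef_pos'],np.round(o['q'],2))
E
```

```text
17.4 [0.51171751 0.34797542 0.37545866] [ 0.12  0.25 -1.15  1.82  0.77  1.   -0.68]
```

View pics/f.png

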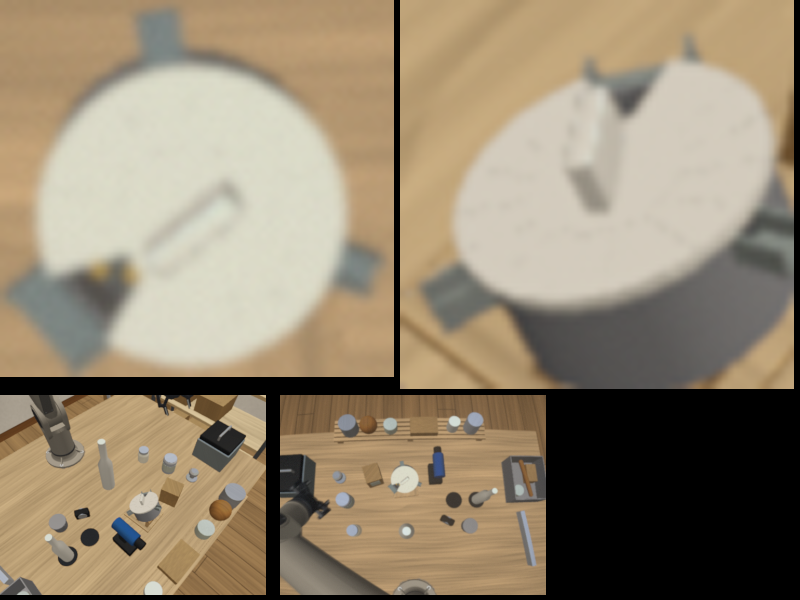

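```bash
python3 - <<'E'
from pl import *
T=lambda x,y:np.array((206.5+(x+.5)/5.8,124.5+(y+.5)/5.8))
S=lambda x,y:np.array((239.5+(x-399.5)/5.8,174.5+(y+.5)/5.8))
def L(cam,q,h=0):
    o,d=ray(cam,q);c=C+F[:,2]*h
    x=F.T@(o+d*((c-o)@F[:,2])/(d@F[:,2])-c); return x[:2]*1e3
pr=lambda n,x:print(n,x.round(1),np.degrees(np.arctan2(x[1],x[0])).round(1))
c1,c2=L('top',T(45,277)),L('top',T(107,345)); pr('c1',c1);pr('c2',c2);pr('mid',(c1+c2)/2)
b=[L('top',T(*q),.028) for q in [(148,246),(228,183),(242,207),(165,272)]]
pr('barc',np.mean(b,0)); d=(b[0]+b[3]-b[1]-b[2])/2; pr('bardir',d)
for h in (-.004,-.007,-.013):
    w=[L('top',T(5,295),h),L('top',T(80,370),h)]; pr(f'wide end {h}',(w[0]+w[1])/2); e=w[1]-w[0]; pr(' perp',np.array([e[1],-e[0]])); print(np.linalg.norm(e))
    pr(' n1',L('top',T(376,278),h)); pr(' n2',L('top',T(159,11),h))
pr('scene corner',L('scene',S(668,64)))
for a in (118,120,122.8,125):
    print(a,'pred scene corners',[((proj('scene',C+F@(.068*np.array([np.cos(np.radians(a+s)),np.sin(np.radians(a+s)),0])))-[239.5,174.5])*5.8+[399.5,0]).round() for s in (-17.4,17.4)])
E
```

```text
c1 [-19.   66.4] 106.0
c2 [-53.8  42.9] 141.5
mid [-36.4  54.6] 123.7
barc [ 3.9 -1.7] -23.1
bardir [-24.4  36.4] 123.9
wide end -0.004 [-46.   70.9] 123.0
 perp [-28.9  39.1] 126.4
48.65679389684495
 n1 [-38.  -80.7] -115.2
 n2 [92.6  3.4] 2.1
wide end -0.007 [-46.9  71. ] 123.4
 perp [-29.   39.3] 126.4
48.80857323309394
 n1 [-38.9 -81. ] -115.7
 n2 [92.   3.4] 2.1
wide end -0.013 [-48.9  71.4] 124.4
 perp [-29.2  39.5] 126.4
49.112131905592044
 n1 [-40.8 -81.6] -116.6
 n2 [90.9  3.3] 2.1
scene corner [-21.5  67.5] 107.7
118 pred scene corners [array([683.,  70.]), array([595.,  82.])]
120 pred scene corners [array([678.,  69.]), array([590.,  84.])]
122.8 pred scene corners [array([671.,  69.]), array([583.,  87.])]
125 pred scene corners [array([666.,  69.]), array([577.,  89.])]
```

The cap opening measures 123.8°, and the chute about 123.3°. The bottle stands on the mat and the other things have not moved, so I'm handing in.

```bash
python3 -c "
from station import bot
print(bot.hand_in())"
```

```text
the job is handed in; nothing more can be done
None
```

The job is handed in: the small bottle stands upright on the rightmost mat, and the cap's opening is on the wide chute to within about 1° by my own measurement (the hand-in returned no verdict).

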